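# Clamp a test strip at the set torque

### The job

The metal strip has been laid in the channel of the bench clamp but not pushed in: push it fully home against the end stop. Then turn the clamp's torque-limiting knob clockwise (seen from above) until its clutch clicks for the first time, stop there without letting it click again, and let go. Leave the other things on the bench alone.

Things in the scene. Friction and masses are not known exactly. Their poses are not given: they have to be found in the camera images.
- clamp: Cast C-frame bench clamp, bolted down 218 mm high with its knob. Origin: base underside, below the screw axis. x points into its throat (the way the strip goes in, away from the robot), z up. Base 18 mm high, x -105 to 115, 100 mm wide. Steel bed, top at z 50, x -95 to 30, with a channel for the strip between two 4 mm high fences (x -60 to 26). Arm over the throat up to z 157, from x -21 back.
- stop_face (a point): Middle of the end stop's face, against which the strip's inner end comes to rest; 26 mm behind the screw axis, 53 mm above the table. Axes as the clamp's.
- coupon: The strip to be clamped: loose plain aluminium bar 150 x 25 x 6 mm, about 60 g, lying flat on the bed in the channel with 1 mm of side play, its outer end sticking out of the clamp's front towards the robot; 8 to 25 mm short of the stop at the start. Origin: middle of its underside; x along it towards the stop, z up; the outer end is 75 mm back along -x.
- coupon_tail (a point): Middle of the strip's inner end face (the end nearest the stop); it meets stop_face when the strip is home.
- foot: Round steel pressure foot (20 mm wide) under the clamp screw, over the strip; origin in the middle of its underside. It does not rotate; it goes down 5 mm per turn of the knob. At the start it hangs 1 to 2.6 mm above the strip, so 1.2 to 3.3 rad of turning bring it down on the strip; it is tight 0.25 rad later.
- knob_grip (a point): Torque-limiting knob on top of the vertical screw: upright black ribbed cylinder 41 mm wide, 40 mm high, its foot on a steel collar. This point is on its axis, 24 mm above its foot and 16 mm below its top (about 200 mm over the table); x points to the white index line on the knob, z up. Clockwise tightens; the knob sinks with the screw.
- collar (a point): Drive collar directly under the knob: steel disc 50 mm wide, 7 mm thick, turning with the screw. Point on the axis at its top face; x points to the black index line, z up. Free, both turn together (0.27 N m), lines in step. Foot tight: the clutch slips; turning torque climbs to 0.46 N m by 8 degrees, then falls through zero by 22 (the click). One click puts the knob's line 30 degrees ahead; the next trips at 45.
- weight_a: Slotted brass weight, 42 mm wide, 16 mm high, beside the clamp; leave alone.
- weight_b: Slotted brass weight, 32 mm wide, 14 mm high; leave alone.
- spare_coupon: Spare aluminium strip, 150 x 25 x 6 mm, lying on the table beside the clamp; leave alone.
- caliper: Sliding caliper, 235 mm long, lying flat; leave alone.
- driver: Screwdriver lying on the table; leave alone.
- solvent: Amber jar, 56 mm wide, 120 mm high; leave alone.
- loupe: Black eye loupe, 40 mm wide, 36 mm high; leave alone.
Things that resemble listed ones, but are neither listed nor needed, are in the scene too. What is shaped like the clamp but blue or turquoise is not meant.

How it is judged:
On the way, in this order (a step that is already met when the one before it is completed fails the run):
1. the strip lies home against the end stop, the clamp still open (x of coupon_tail in the frame of stop_face above -0.002 m and not (contact force between foot and coupon above 8 N)), for 0.2 s.
2. the clutch has clicked once, the strip home and pressed (x of coupon_tail in the frame of stop_face above -0.002 m and contact force between foot and coupon above 8 N and angle between the x axis of knob_grip and the x axis of collar, either way round between 0.25 and 0.75 rad), for 0.1 s.
At the end, for the whole second after the job is handed in: the strip is within 2 mm of the end stop and at rest, the foot presses on it with more than 8 N, and the knob stands one click (30 degrees, 15 to 43 allowed) ahead of the collar (all of step 2 and linear speed of coupon below 0.01 m/s); the robot touches nothing.
It fails at once if the clutch clicks a second time (the knob stands more than 46 degrees ahead of the collar) (angle between the x axis of knob_grip and the x axis of collar, either way round above 0.8 rad).
It fails at once if another thing on the bench is moved by more than 20 mm (distance of any of weight_a, weight_b, spare_coupon, caliper, driver, solvent, loupe from where it was at the start of the episode above 0.02 m).
It also fails if it takes over 69 s, if anything falls off the work surface, if the arm or the gripper's body presses on something with over 40 N, if the wrist force passes 120 N, or if a joint passes its speed limit or range.

### The arm

A 6-joint arm with a two-finger parallel gripper is mounted at the origin on the work surface. World frame = base frame: x ahead of the robot, y to its left, z up, the work surface at z = 0. Lengths are in m, angles in rad, forces in N, time in s.
With the tool pointing down it reaches from about 0.4 to 0.825 m from the base axis. Payload 7 kg.
Tool frame: the origin (TCP) lies on the mounting face of the last link; the fingertips stand 178 mm ahead of it and the grasp point (between the pads) lies 159 mm ahead of it; z points along the fingers, y is the direction in which the jaws open and shut (so a half turn about z gives the same grasp; the last joint's range is limited). The gripper opens to 88 mm and grips with 3 to 60 N. Pads are 19 mm wide; open, the fingers measure 130 mm over their backs; the gripper's body (78 mm by 193 mm) begins 47 mm behind the grasp point.
Start: joints at [-1.025, 0.359, 0.012, 0, -1.224, -0.288], TCP at [0.172, -0.653, 0.405] pointing down, gripper open.
Joint ranges: [-3.07, 3.07], [-1.43, 2.12], [-1.02, 1.25], [-3.03, 1.67], [-3.05, -0], [-3.03, 3.03]. Speed limits (rad/s): [2.39, 2.39, 3.01, 3.14, 3.14, 3.14].

### API

Orientations are given as [roll, pitch, yaw] about the fixed x, y, z axes, in that order (R = Rz(yaw) Ry(pitch) Rx(roll)).
In Python, from station import * gives the robot as it stands.
- The arm moves only by the tool arm_command, never from a script. Its argument "targets" is a list of rows, each a list of 3 entries, a list of its own where there are three numbers: the turn, a rotation vector about the world's x, y, z in rad, then the shift along the world's x, y, z in mm, then the closure, from 0 (fully open) to 1 (shut). In form: [[[wx, wy, wz], [tx, ty, tz], fingers], ...]. A call has 1 to 8 rows; each row shifts and turns the commanded pose from where the row before left it; what a row does not reach is not made up. A row lasts 1/10 s, in which the tool goes at most 50 mm and 8.59 degrees, less where a joint would pass 70% of its speed; a pose out of reach is approached as far as the arm can. A call with a gripper value outside its range is refused whole. The fingers move at their own pace and stop on an object; "squeeze" is the grip in N (left out, the last holds). Time passes only in rows, so rows that do not move let the fingers close. It gives the time, the measured TCP pose, the force and the opening at its end, in the units of the state.
- get_state(): the state, without advancing time (a new reading comes with each control period).
- grab_frame(name): name is "scene" or "side" or "wrist"; returns (picture, depth): 420x560x3 uint8, red, green, blue; 420x560 float32, m along the optical axis (not along the pixel's ray), 0 where there is no reading.
- camera_params(name): a dict with "mtx" (3x3 intrinsics, pixels), "eye" and "orientation" of the camera in the world. Camera axes: x right, y down, z forward; pixel columns grow to the right and rows downward; lengths in m; the calibration is good to about 2 mm. The wrist camera is an equidistant fisheye: a pixel r from the principal point sees the ray r / f radians off the axis. A picture is of the moment at which its call begins: read the wrist's pose just before it. camera_params takes no time and is no camera call; for the wrist camera it gives the pose at the moment of the call.
- job_done(): hands the job in, once; it reports no verdict.
The state is a dict: "t": time; "q": joint angles; "qd": joint speeds; "joint_efforts": joint torques, N m; "eef_pos": TCP position; "ee_rot": TCP orientation; "force": force on the tool from outside, world axes, zero at the start; "moment": the same for the moment, N m; "width": finger opening in m.
Only numpy, scipy, OpenCV 4.12 (cv2) and the standard library are available. Lean on these libraries where they do the work, as an engineer would, in place of code of your own. Each camera call takes 0.05 s, during which the arm holds its last target.

## Working session

There is one attempt and no reset: what is moved stays moved. The work goes in short steps, Python scripts to look and compute and a tool call to move; the robot and the scene stay as the last step left them, time stands still between calls to the robot, and variables do not carry over. Pictures are saved under pics/ and viewed, and the job is handed in when it is done.

Besides the shell and the picture viewer there is one more tool, called after ">>>" as a command line: name --argument value ..., lists and objects as JSON in quotes. arm_command: Moves the arm, as the interface text tells. Its arguments: {"type":"object","properties":{"targets":{"type":"array"},"squeeze":{"type":"number"}},"required":["targets"]}

```bash
mkdir -p pics; ls
cat > h.py <<'E'
from station import *
import numpy as np, cv2
def snap(n,f):
    p,d=grab_frame(n); cv2.imwrite(f'pics/{f}.png',p[:,:,::-1]); np.save(f'pics/{f}_d.npy',d); 
    import pickle; c=camera_params(n); pickle.dump(c,open(f'pics/{f}.pkl','wb')); return p,d,c
E
python3 - <<'E'
from h import *
for n in ['scene','side','wrist']:
    p,d,c=snap(n,n+'0'); print(n,c)
print(get_state())
E
```

```text
pics
scene {'mtx': array([[513.93623236,   0.        , 282.64867453],
       [  0.        , 513.93623236, 213.97426198],
       [  0.        ,   0.        ,   1.        ]]), 'eye': array([ 1.31643903, -0.11380492,  1.09220356]), 'orientation': array([-2.42470205, -0.0048699 ,  1.44933749])}
side {'mtx': array([[541.26057721,   0.        , 269.92860867],
       [  0.        , 541.26057721, 213.05589576],
       [  0.        ,   0.        ,   1.        ]]), 'eye': array([-0.16217076,  0.84179829,  1.0369403 ]), 'orientation': array([-2.26669516e+00,  1.17151009e-03, -2.47609934e+00])}
wrist {'mtx': array([[325.1922621 ,   0.        , 278.95362973],
       [  0.        , 325.1922621 , 211.02939759],
       [  0.        ,   0.        ,   1.        ]]), 'eye': array([ 0.09945757, -0.67205334,  0.38517474]), 'orientation': array([ 2.85921626e+00, -1.46450118e-03,  1.82835450e+00])}
{'t': 0.15, 'q': array([-1.02490263e+00,  3.59225328e-01,  1.13065448e-02, -1.91873332e-04,
       -1.22411089e+00, -2.88099631e-01]), 'qd': array([-0.00083193, -0.00096138,  0.00074171, -0.00058397, -0.00117712,
        0.00104184]), 'joint_efforts': array([-6.11918604e-04, -5.83275783e+01,  2.93291312e+01,  7.00133041e+00,
        8.71757657e-03, -1.03818950e-04]), 'eef_pos': array([ 0.1720462 , -0.65257554,  0.40396337]), 'ee_rot': array([ 3.14035889e+00, -1.77489169e-04, -2.88386378e+00]), 'force': array([-0.61979401,  0.3451161 , -0.05353695]), 'moment': array([-0.001188  , -0.01348761, -0.0478027 ]), 'width': 0.08765829802743612}
```

View pics/scene0.png

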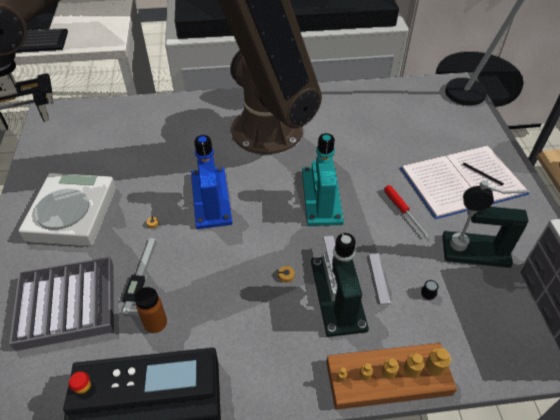

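View pics/side0.png

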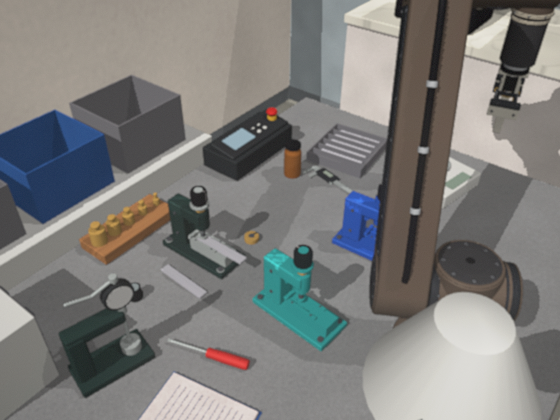

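View pics/wrist0.png

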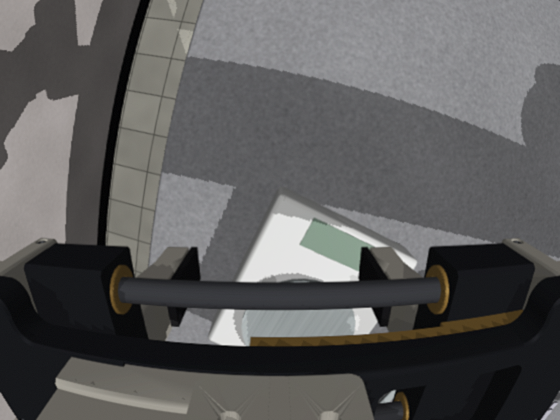

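```bash
cat >> h.py <<'E'
from scipy.spatial.transform import Rotation as R
def pw(c,u,v,d):
    K=c['mtx']; u=np.asarray(u,float);v=np.asarray(v,float)
    P=np.stack([(u-K[0,2])/K[0,0]*d,(v-K[1,2])/K[1,1]*d,d*np.ones_like(u)],-1)
    return P@R.from_euler('xyz',c['orientation']).as_matrix().T+c['eye']
def proj(c,P):
    q=(np.asarray(P)-c['eye'])@R.from_euler('xyz',c['orientation']).as_matrix()
    return q[...,:2]/q[...,2:]*c['mtx'][0,0]+c['mtx'][:2,2]
def load(f):
    import pickle
    return cv2.imread(f'pics/{f}.png')[:,:,::-1],np.load(f'pics/{f}_d.npy'),pickle.load(open(f'pics/{f}.pkl','rb'))
def cloud(f,box):
    p,d,c=load(f); u0,v0,u1,v1=box
    V,U=np.mgrid[v0:v1,u0:u1]; D=d[v0:v1,u0:u1]
    return pw(c,U,V,D),D,p[v0:v1,u0:u1]
E
python3 - <<'E'
from h import *
for f,b in [('scene0',(300,220,400,345)),('side0',(150,170,260,290))]:
    p,d,c=load(f)
    im=p[b[1]:b[3],b[0]:b[2]]
    cv2.imwrite(f'pics/{f}_z.png',cv2.resize(im,None,fx=4.7,fy=4.7,interpolation=cv2.INTER_CUBIC)[:,:,::-1])
    P,D,_=cloud(f,b); ok=D>0; Q=P[ok]
    for zl,zh in [(0.208,0.225),(0.19,0.206),(0.15,0.162),(0.052,0.06),(0.012,0.022),(0.004,0.009)]:
        s=Q[(Q[:,2]>zl)&(Q[:,2]<zh)]
        if len(s): print(f,zl,len(s),s.min(0).round(3),s.max(0).round(3),s.mean(0).round(4))
E
```

```text
scene0 0.208 258 [0.627 0.088 0.208] [0.67  0.13  0.223] [0.6506 0.1084 0.2167]
scene0 0.19 84 [0.64  0.087 0.19 ] [0.67  0.129 0.206] [0.6615 0.1044 0.1983]
scene0 0.15 407 [0.638 0.089 0.15 ] [0.751 0.13  0.158] [0.7012 0.1089 0.1517]
scene0 0.052 387 [0.507 0.086 0.052] [0.751 0.129 0.06 ] [0.6021 0.0999 0.0559]
scene0 0.012 1291 [0.415 0.058 0.012] [0.764 0.226 0.022] [0.6613 0.0917 0.0179]
scene0 0.004 890 [0.412 0.007 0.004] [0.799 0.322 0.009] [0.6135 0.1774 0.0057]
side0 0.208 165 [0.62  0.092 0.208] [0.666 0.133 0.22 ] [0.6404 0.1137 0.2144]
side0 0.19 81 [0.622 0.096 0.19 ] [0.654 0.134 0.206] [0.6319 0.1202 0.1976]
side0 0.15 84 [0.621 0.094 0.15 ] [0.736 0.135 0.16 ] [0.6621 0.1169 0.152 ]
side0 0.052 486 [0.501 0.064 0.052] [0.879 0.136 0.06 ] [0.6112 0.1118 0.0547]
side0 0.012 1017 [ 0.536 -0.243  0.012] [0.862 0.164 0.022] [0.6519 0.1001 0.0162]
side0 0.004 364 [ 0.46  -0.26   0.004] [0.883 0.272 0.009] [0.6566 0.1251 0.006 ]
```

```bash
python3 -c "
import cv2
a=cv2.imread('pics/scene0_z.png');b=cv2.imread('pics/side0_z.png');print(a.shape,b.shape)"
```

```text
(588, 470, 3) (564, 517, 3)
```

View pics/scene0_z.png

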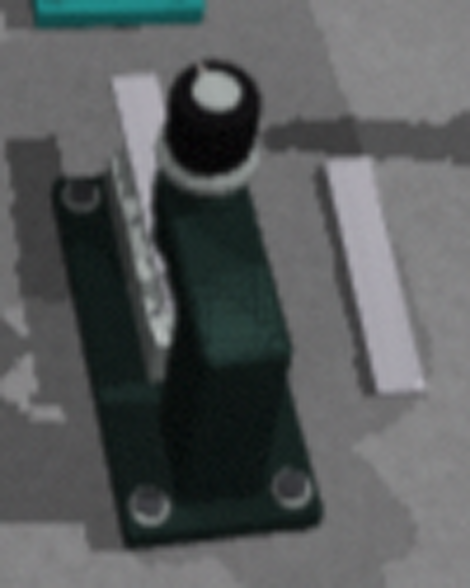

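View pics/side0_z.png

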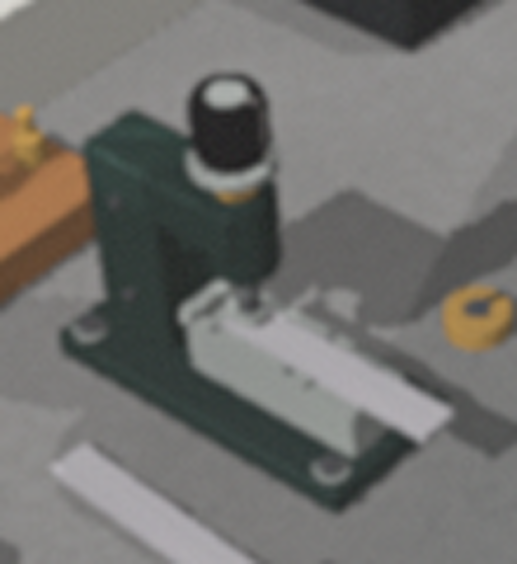

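Run:
```python
from h import *
from scipy.optimize import least_squares
for f,b in [('scene0',(300,220,400,345)),('side0',(150,170,260,290))]:
    P,D,im=cloud(f,b); ok=D>0
    g=im.astype(int)
    Q=P[ok]; C=g[ok]
    top=Q[(Q[:,2]>0.2135)&(Q[:,2]<0.2225)]
    (cx,cy),r=cv2.minEnclosingCircle((top[:,:2]*1000).astype(np.float32)); print(f,'knob top circ',cx,cy,r,np.median(top[:,2]),len(top))
    # white disc top
    br=C.sum(1)>400
    w=Q[br&(Q[:,2]>0.21)]; print('white mean',w.mean(0).round(4),len(w))
    for nm,zl,zh,br_ in [('base',0.013,0.022,False),('strip',0.053,0.0585,True),('arm',0.148,0.16,False)]:
        m=(Q[:,2]>zl)&(Q[:,2]<zh)&(abs(Q[:,0]-0.65)<.2)&(abs(Q[:,1]-0.1)<.08)
        m&= (C.sum(1)>390) if br_ else (C.sum(1)<200)
        s=(Q[m][:,:2]*1000).astype(np.float32)
        print(nm,len(s),cv2.minAreaRect(s),s.min(0),s.max(0),np.median(Q[m][:,2]))
```

```text
scene0 knob top circ 648.3949584960938 109.45053100585938 21.52105712890625 0.21744677402775292 221
white mean [0.6485 0.1094 0.219 ] 51
base 1101 ((654.4605102539062, 107.954345703125), (219.822021484375, 100.09229278564453), 1.6037852764129639) [545.1328    57.959396] [764.2143  160.85301] 0.018277177231222907
strip 192 ((591.6170043945312, 101.99171447753906), (24.215681076049805, 170.44940185546875), 85.14972686767578) [506.60178  87.60833] [676.2646   119.574615] 0.05616954396545426
arm 634 ((697.4627075195312, 109.16558074951172), (107.97672271728516, 43.558597564697266), 0.662179708480835) [643.6924    87.147545] [751.48145 131.21503] 0.15064948169692388
side0 knob top circ 641.2784423828125 111.73126220703125 21.80803680419922 0.21588185051240988 108
white mean [0.6445 0.1081 0.2163] 31
base 530 ((643.0723266601562, 143.757568359375), (216.96981811523438, 61.526649475097656), 7.055686950683594) [535.71375   99.932365] [752.35474 164.10248] 0.016207509057668656
strip 293 ((590.5158081054688, 112.48922729492188), (43.80360412597656, 176.40773010253906), 89.75236511230469) [502.34647   90.443474] [678.7781  134.40761] 0.05477025033964822
arm 132 ((679.4356079101562, 114.30635833740234), (38.429107666015625, 117.12158966064453), 89.13672637939453) [620.85876  94.31302] [737.8203  134.00436] 0.14978728227415178
```

Run:
```python
from h import *
for nm,b in [('teal',(295,125,350,225)),('weight',(270,260,298,285))]:
    P,D,im=cloud('scene0',b); ok=D>0
    Q=P[ok]
    for zl,zh in [(.01,.03),(.03,.1),(0.1,0.15),(.15,.24)]:
        s=Q[(Q[:,2]>zl)&(Q[:,2]<zh)]
        if len(s): print(nm,zl,len(s),s.min(0).round(3),s.max(0).round(3))
# strip end
p,d,c=load('scene0')
print(proj(c,[[0.504,0.105,0.056],[0.523,.105,.056],[0.647,.109,.216]]))
for v in range(234,262,3): print(v,[tuple(pw(c,u,v,d[v,u]).round(3)*1) for u in (326,329)])
```

```text
teal 0.01 1068 [0.013 0.068 0.01 ] [0.434 0.183 0.03 ]
teal 0.03 443 [0.216 0.096 0.03 ] [0.421 0.142 0.1  ]
teal 0.1 479 [0.154 0.066 0.1  ] [0.42  0.149 0.15 ]
teal 0.15 660 [0.172 0.066 0.15 ] [0.415 0.15  0.224]
weight 0.01 192 [ 0.557 -0.031  0.011] [0.602 0.01  0.023]
[[326.62577674 234.57672567]
 [327.93812183 240.3237802 ]
 [345.21468492 239.24976851]]
234 [(np.float64(0.458), np.float64(0.115), np.float64(0.0)), (np.float64(0.456), np.float64(0.124), np.float64(-0.003))]
237 [(np.float64(0.513), np.float64(0.102), np.float64(0.058)), (np.float64(0.514), np.float64(0.109), np.float64(0.058))]
240 [(np.float64(0.522), np.float64(0.1), np.float64(0.057)), (np.float64(0.526), np.float64(0.107), np.float64(0.061))]
243 [(np.float64(0.532), np.float64(0.098), np.float64(0.058)), (np.float64(0.53), np.float64(0.107), np.float64(0.054))]
246 [(np.float64(0.541), np.float64(0.097), np.float64(0.056)), (np.float64(0.541), np.float64(0.104), np.float64(0.056))]
249 [(np.float64(0.55), np.float64(0.095), np.float64(0.057)), (np.float64(0.553), np.float64(0.102), np.float64(0.06))]
252 [(np.float64(0.556), np.float64(0.094), np.float64(0.052)), (np.float64(0.56), np.float64(0.101), np.float64(0.056))]
255 [(np.float64(0.562), np.float64(0.094), np.float64(0.047)), (np.float64(0.568), np.float64(0.1), np.float64(0.055))]
258 [(np.float64(0.574), np.float64(0.091), np.float64(0.052)), (np.float64(0.58), np.float64(0.097), np.float64(0.058))]
261 [(np.float64(0.582), np.float64(0.09), np.float64(0.05)), (np.float64(0.588), np.float64(0.096), np.float64(0.057))]
```

>>> arm_command --targets '[[[0,0,0],[0,0,25],1],[[0,0,0],[0,10,25],1],[[0,0,-0.015],[18,44,0],1],[[0,0,-0.015],[18,44,0],1],[[0,0,-0.015],[18,44,0],1],[[0,0,-0.015],[18,44,0],1],[[0,0,-0.015],[18,44,0],1],[[0,0,-0.015],[18,44,0],1]]' --squeeze 20

```text
t: 0.95
eef_pos: [0.2802, -0.3769, 0.4545]
ee_rot: [3.142, 0.0, -2.975]
force: [1.6, 0.2, 0.1]
width: 0.0291
```

>>> arm_command --targets '[[[0,0,-0.015],[18,44,0],1],[[0,0,-0.015],[18,44,0],1],[[0,0,-0.015],[18,44,0],1],[[0,0,-0.015],[18,44,0],1],[[0,0,-0.015],[18,44,0],1],[[0,0,-0.015],[18,44,0],1],[[0,0,-0.015],[18,44,0],1],[[0,0,-0.015],[18,44,0],1]]'

```text
t: 1.75
eef_pos: [0.424, -0.0247, 0.455]
ee_rot: [3.141, 0.001, -3.094]
force: [1.4, -0.9, 0.9]
width: 0.0004
```

>>> arm_command --targets '[[[0,0,-0.015],[18,44,0],1],[[0,0,-0.015],[18,44,0],1],[[0,0,-0.015],[15,42,0],1],[[0,0,0],[0,0,0],1],[[0,0,0],[0,0,0],1]]'

```text
t: 2.25
eef_pos: [0.4751, 0.1042, 0.454]
ee_rot: [-3.141, -0.001, -3.137]
force: [-0.6, -0.8, 0.1]
width: 0.0006
```

Run:
```python
from h import *
s=get_state(); print(s)
for n in ['scene','side','wrist']: snap(n,n+'1')
```

```text
{'t': 2.25, 'q': array([ 6.21215627e-01,  1.24418822e-02, -3.08840464e-01, -1.80463731e-04,
       -1.25111906e+00, -2.18726972e+00]), 'qd': array([-0.0293681 , -0.02608639, -0.01602854,  0.00215209, -0.00284837,
        0.00564399]), 'joint_efforts': array([  0.94438612, -29.35947061,  30.07867455,   7.01292023,
         0.03109743,  -0.13856675]), 'eef_pos': array([0.4751253 , 0.10424447, 0.4539826 ]), 'ee_rot': array([-3.14080437e+00, -1.40861979e-03, -3.13690783e+00]), 'force': array([-0.64743048, -0.84032889,  0.08413794]), 'moment': array([-0.03912779,  0.03119983,  0.03545296]), 'width': 0.0006497757227086956}
```

View pics/wrist1.png

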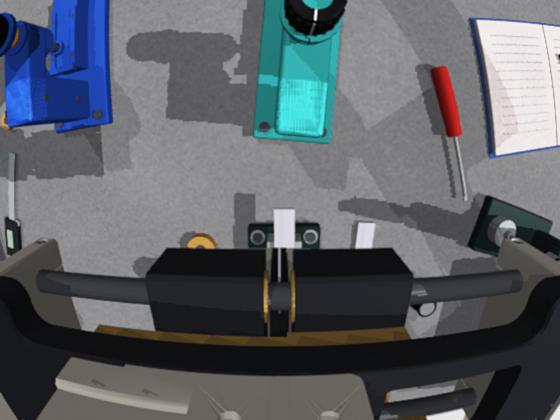

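View pics/scene1.png

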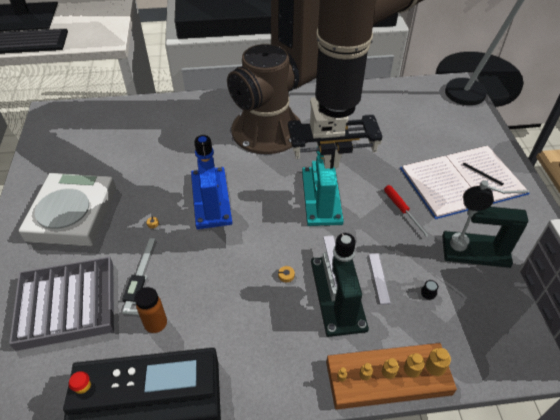

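View pics/side1.png

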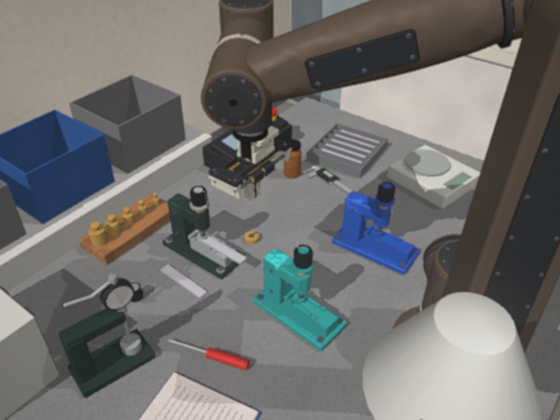

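```bash
cat >> h.py <<'E'
def wray(c,u,v,z):
    K=c['mtx']; dx=u-K[0,2]; dy=v-K[1,2]; r=np.hypot(dx,dy); th=r/K[0,0]
    s=np.sin(th)/max(r,1e-9); w=R.from_euler('xyz',c['orientation']).as_matrix()@np.array([dx*s,dy*s,np.cos(th)])
    return c['eye']+w*(z-c['eye'][2])/w[2]
E
python3 - <<'E'
from h import *
p,d,c=load('wrist1')
print(c)
im=p[200:255,235:335]; cv2.imwrite('pics/w1z.png',cv2.resize(im,None,fx=8,fy=8,interpolation=cv2.INTER_CUBIC)[:,:,::-1])
for u,v in [(274,209),(294,209)]: print(wray(c,u,v,.056))
for u,v in [(249,223),(319,223)]: print('base',wray(c,u,v,.018))
E
```

```text
{'mtx': array([[325.1922621 ,   0.        , 278.95362973],
       [  0.        , 325.1922621 , 211.02939759],
       [  0.        ,   0.        ,   1.        ]]), 'eye': array([0.39961721, 0.10203304, 0.43592296]), 'orientation': array([ 2.85919840e+00, -5.66860382e-05,  1.57280780e+00])}
[0.50729683 0.09625549 0.056     ]
[0.50724671 0.12055505 0.056     ]
base [0.53787295 0.06168465 0.018     ]
base [0.53772175 0.15680554 0.018     ]
```

View pics/w1z.png

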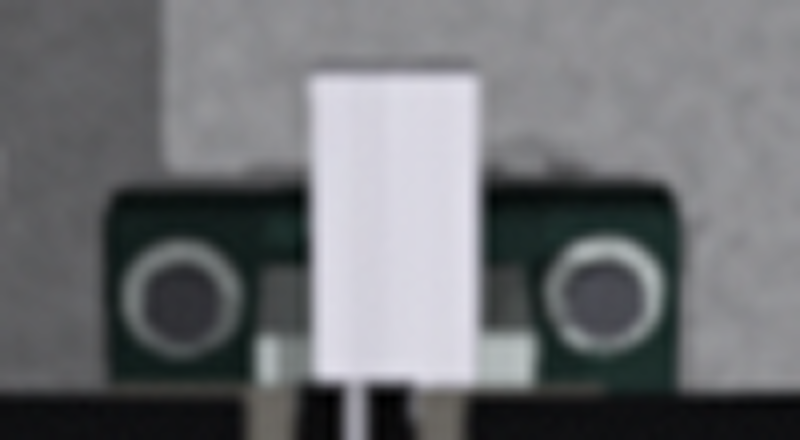

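>>> arm_command --targets '[[[0,0,0],[0,4,-40],1],[[0,0,0],[0,0,-40],1],[[0,0,0],[0,0,-40],1],[[0,0,0],[0,0,-40],1],[[0,0,0],[0,0,-40],1],[[0,0,0],[0,0,-33],1],[[0,0,0],[0,0,0],1],[[0,0,0],[0,0,0],1]]'

```text
t: 3.2
eef_pos: [0.4753, 0.1067, 0.2224]
ee_rot: [-3.141, -0.0, -3.139]
force: [0.0, 1.1, 0.4]
width: 0.0002
```

Run:
```python
from h import *
s=get_state(); print(s)
for n in ['side','wrist']: snap(n,n+'2')
p,d,c=load('side2')
im=p[130:300,140:320]; cv2.imwrite('pics/s2z.png',cv2.resize(im,None,fx=4,fy=3.5,interpolation=cv2.INTER_CUBIC)[:,:,::-1])
```

```text
{'t': 3.2, 'q': array([ 6.25669577e-01,  2.58078573e-01, -6.24993932e-01,  6.12728479e-04,
       -6.88362964e-01, -2.19477754e+00]), 'qd': array([ 0.00345094, -0.03439713,  0.02767926,  0.00611717, -0.00247861,
       -0.00123525]), 'joint_efforts': array([-1.34206172e-01, -3.84214854e+01,  1.82643753e+01,  4.30393964e+00,
        1.80235488e-02,  2.91153679e-03]), 'eef_pos': array([0.47533648, 0.10671282, 0.22238954]), 'ee_rot': array([-3.14090351e+00, -2.91524697e-04, -3.13943106e+00]), 'force': array([0.00403504, 1.07493009, 0.36610781]), 'moment': array([ 0.00565798, -0.09741621, -0.03631422]), 'width': 0.00021099107647693936}
```

View pics/s2z.png

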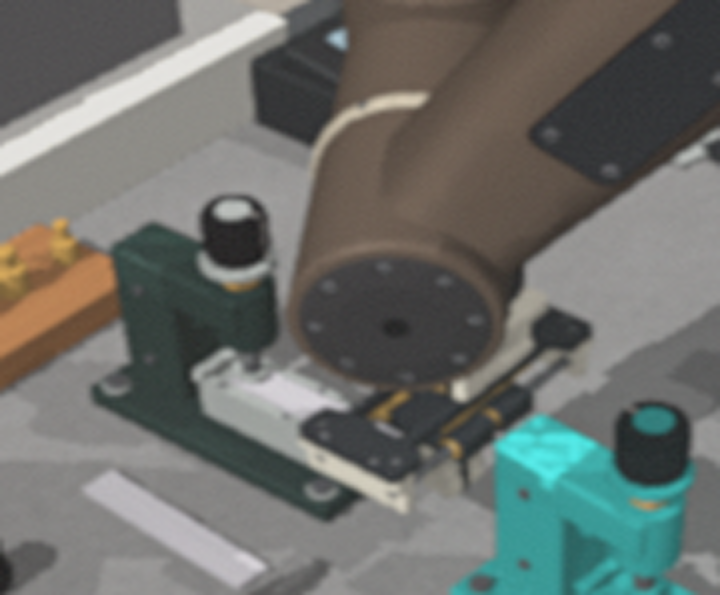

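View pics/wrist2.png

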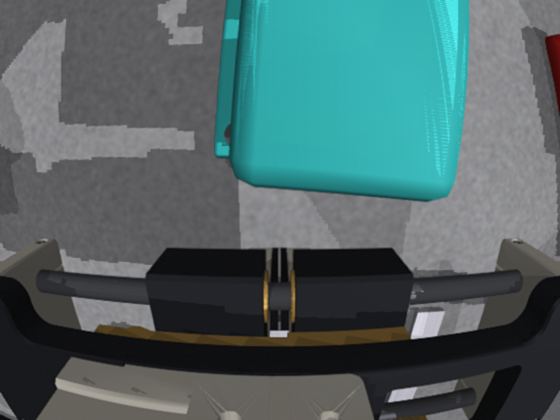

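>>> arm_command --targets '[[[0,0,0],[8,2,0],1],[[0,0,0],[7,0,0],1],[[0,0,0],[4,0,0],1],[[0,0,0],[4,0,0],1],[[0,0,0],[3,0,0],1],[[0,0,0],[3,0,0],1],[[0,0,0],[0,0,0],1]]'

```text
t: 4.0
eef_pos: [0.5044, 0.1094, 0.2216]
ee_rot: [-3.141, -0.0, -3.139]
force: [-0.3, 0.6, 0.2]
width: 0.0001
```

>>> arm_command --targets '[[[0,0,0],[2,0,0],1],[[0,0,0],[2,0,0],1],[[0,0,0],[2,0,0],1],[[0,0,0],[1,0,0],1]]'

```text
t: 4.4
eef_pos: [0.5112, 0.1094, 0.2216]
ee_rot: [3.142, -0.0, -3.139]
force: [-1.5, 0.8, 1.2]
width: 0.0002
```

>>> arm_command --targets '[[[0,0,0],[1,0,0],1],[[0,0,0],[1,0,0],1],[[0,0,0],[1,0,0],1]]'

```text
t: 4.7
eef_pos: [0.5122, 0.109, 0.2213]
ee_rot: [-3.141, -0.004, -3.14]
force: [-13.9, 4.9, 10.2]
width: 0.0003
```

>>> arm_command --targets '[[[0,0,0],[0,0,0],1],[[0,0,0],[0,0,0],1],[[0,0,0],[-5,0,0],1],[[0,0,0],[-30,0,0],1],[[0,0,0],[0,0,40],1],[[0,0,0],[0,0,45],1],[[0,0,0],[0,0,45],0.5],[[0,0,0],[0,0,45],0]]'

```text
t: 5.5
eef_pos: [0.4788, 0.1091, 0.3989]
ee_rot: [3.141, 0.001, -3.139]
force: [1.1, 1.0, -0.3]
width: 0.0115
```

>>> arm_command --targets '[[[0,0,0.14],[0,0,40],0],[[0,0,0.14],[0,0,20],0],[[0,0,0.14],[0,0,0],0],[[0,0,0.14],[0,0,0],0],[[0,0,0.14],[0,0,0],0],[[0,0,0.14],[0,0,0],0],[[0,0,0.14],[0,0,0],0],[[0,0,0.14],[0,0,0],0]]'

```text
t: 6.3
eef_pos: [0.4791, 0.1093, 0.4568]
ee_rot: [-3.141, 0.001, -2.013]
force: [-0.4, -0.1, 0.3]
width: 0.0752
```

Run:
```python
from h import *
print(get_state()['q'])
for n in ['side','scene']: snap(n,n+'3')
a,_,c=load('side3')
cv2.imwrite('pics/s3z.png',cv2.resize(a[170:290,150:260],None,fx=5,fy=5,interpolation=cv2.INTER_CUBIC)[:,:,::-1])
a,_,c=load('scene3')
cv2.imwrite('pics/c3z.png',cv2.resize(a[225:305,310:370],None,fx=7,fy=7,interpolation=cv2.INTER_CUBIC)[:,:,::-1])
```

```text
[ 6.25328150e-01  1.89576217e-02 -2.96020420e-01  2.51828737e-04
 -1.25501143e+00 -1.06770790e+00]
```

View pics/s3z.png

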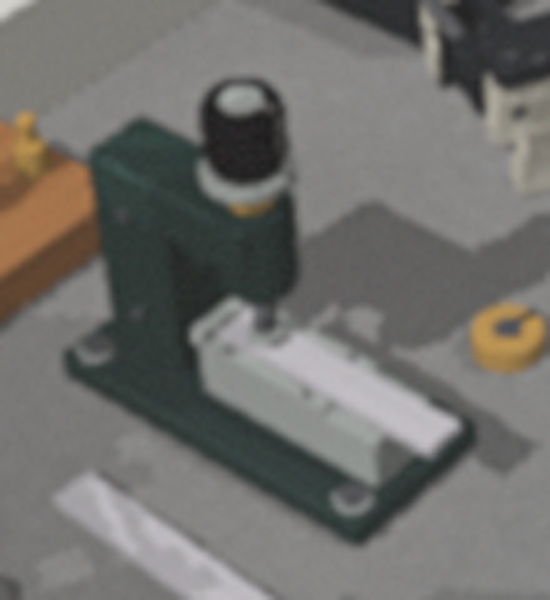

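View pics/c3z.png

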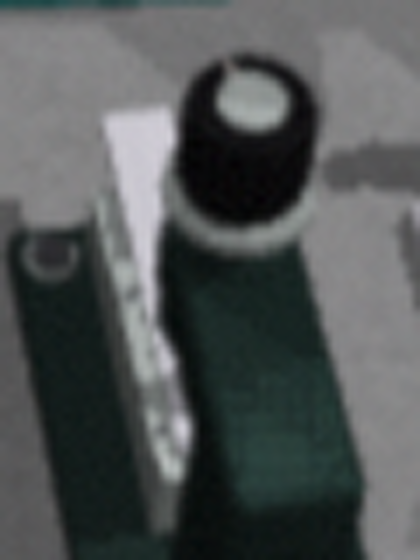

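>>> arm_command --targets '[[[0,0,0.145],[0,0,0],0],[[0,0,0.145],[0,0,0],0],[[0,0,0.145],[0,0,0],0],[[0,0,0.145],[0,0,0],0],[[0,0,0.145],[0,0,0],0],[[0,0,0.145],[0,0,0],0],[[0,0,0.145],[0,0,0],0],[[0,0,0.145],[0,0,0],0]]'

```text
t: 7.2
eef_pos: [0.4791, 0.1093, 0.4567]
ee_rot: [-3.141, -0.0, -0.858]
force: [-0.7, -1.1, 0.4]
width: 0.0877
```

>>> arm_command --targets '[[[0,0,0.145],[10,0,0],0],[[0,0,0.145],[10,0,0],0],[[0,0,0.145],[10,0,0],0],[[0,0,0.145],[10,0,0],0],[[0,0,0.145],[10,0,0],0],[[0,0,0.145],[10,0,0],0],[[0,0,0.145],[10,0,0],0],[[0,0,0.145],[10,0,0],0]]'

```text
t: 8.0
eef_pos: [0.5595, 0.1093, 0.4566]
ee_rot: [3.142, -0.0, 0.302]
force: [-0.2, -0.4, 0.9]
width: 0.0875
```

>>> arm_command --targets '[[[0,0,0.145],[0,0,0],0],[[0,0,0.145],[0,0,0],0],[[0,0,0],[0,0,0],0]]'

```text
t: 8.3
eef_pos: [0.5592, 0.1093, 0.4565]
ee_rot: [3.142, -0.0, 0.589]
force: [0.3, 0.5, -0.1]
width: 0.0874
```

Run:
```python
from h import *
s=get_state();print(s['q'],s['eef_pos'],s['ee_rot'],s['width'])
p,d,c=snap('wrist','wrist4'); print(c)
```

```text
[ 5.36405156e-01  1.56023273e-01 -1.43155366e-01  7.83255412e-05
 -1.27159451e+00  1.62376956e+00] [0.55917509 0.10930248 0.4565264 ] [ 3.14151669e+00 -1.91822595e-05  5.89401479e-01] 0.08738339833348589
{'mtx': array([[325.1922621 ,   0.        , 278.95362973],
       [  0.        , 325.1922621 , 211.02939759],
       [  0.        ,   0.        ,   1.        ]]), 'eye': array([0.62233871, 0.15064067, 0.43782978]), 'orientation': array([ 2.85827899e+00,  2.42038972e-04, -9.86035975e-01])}
```

View pics/wrist4.png

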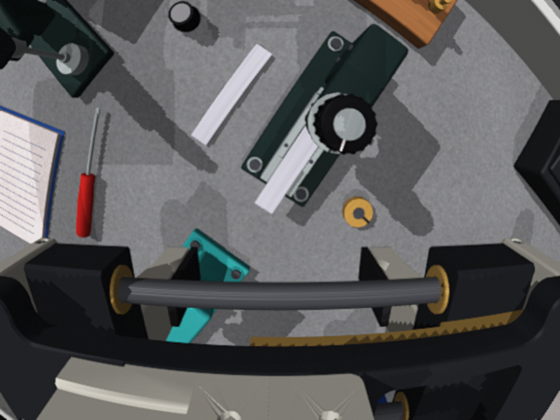

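Run:
```python
from h import *
p,d,c=load('wrist4')
cv2.imwrite('pics/w4z.png',cv2.resize(p[80:170,290:390],None,fx=6,fy=6,interpolation=cv2.INTER_CUBIC)[:,:,::-1])
m=np.zeros(p.shape[:2],bool); m[100:150,330:372]=1
w=m&(p.min(2)>150)
n,l,s,ct=cv2.connectedComponentsWithStats(w.astype(np.uint8)); print(s,ct)
for u,v in [ct[1+np.argmax(s[1:,4])],(351,125)]: print(u,v,wray(c,u,v,.2165))
for u,v in [(254,164),(302,194),(336,44)]: print('bolt',wray(c,u,v,.02))
for u,v in [(255,205),(273,212)]: print('strip',wray(c,u,v,.056))
```

```text
[[     0      0    560    420 234987]
 [   345    110      2      1      2]
 [   347    110      9     16     28]
 [   335    115     12     20    156]
 [   342    136      2      1      2]
 [   340    138      6     12     25]] [[279.44378625 209.57645317]
 [345.5        110.        ]
 [350.07142857 115.67857143]
 [339.77564103 123.8974359 ]
 [342.5        136.        ]
 [342.4        143.96      ]]
339.77564102564105 123.8974358974359 [0.64288361 0.11469332 0.2165    ]
351 125 [0.64683292 0.1078608  0.2165    ]
bolt [0.55590695 0.14554766 0.02      ]
bolt [0.55720316 0.07111894 0.02      ]
bolt [0.74598898 0.14537529 0.02      ]
strip [0.51985649 0.11791843 0.056     ]
strip [0.52453562 0.09474674 0.056     ]
```

View pics/w4z.png

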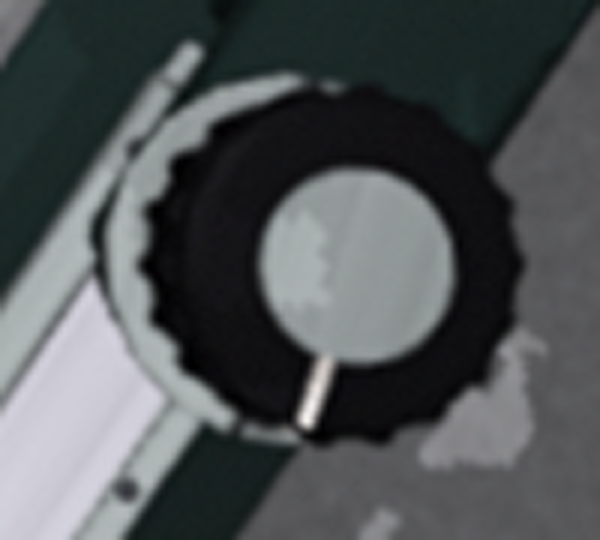

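>>> arm_command --targets '[[[0,0,0.1],[30,0,0],0],[[0,0,0.1],[30,0,0],0],[[0,0,0.1],[27,-0.5,0],0],[[0,0,0.1],[0,0,0],0],[[0,0,0],[0,0,-20],0],[[0,0,0],[0,0,0],0]]'

```text
t: 8.95
eef_pos: [0.6456, 0.1087, 0.4338]
ee_rot: [-3.139, 0.003, 0.985]
force: [-0.3, 0.3, -0.4]
width: 0.0878
```

Run:
```python
from h import *
s=get_state();print(s['q'],s['eef_pos'],s['ee_rot'],s['width'],s['force'],s['moment'])
for n in ['wrist','side','scene']:p,d,c=snap(n,n+'5')
p,d,c=load('scene5')
cv2.imwrite('pics/c5z.png',cv2.resize(p[150:330,250:430],None,fx=3.3,fy=3.3,interpolation=cv2.INTER_CUBIC)[:,:,::-1])
```

```text
[ 4.63837495e-01  3.11292403e-01  1.01249520e-02 -1.01731462e-03
 -1.27393523e+00  2.09209449e+00] [0.6456495  0.10873632 0.43384069] [-3.1386055   0.00325065  0.98484083] 0.08784414833410648 [-0.34567816  0.29515684 -0.38683127] [-0.15601932  0.12080706  0.01255403]
```

View pics/wrist5.png

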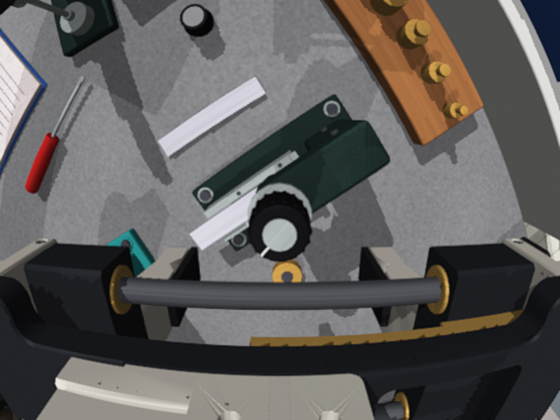

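View pics/c5z.png

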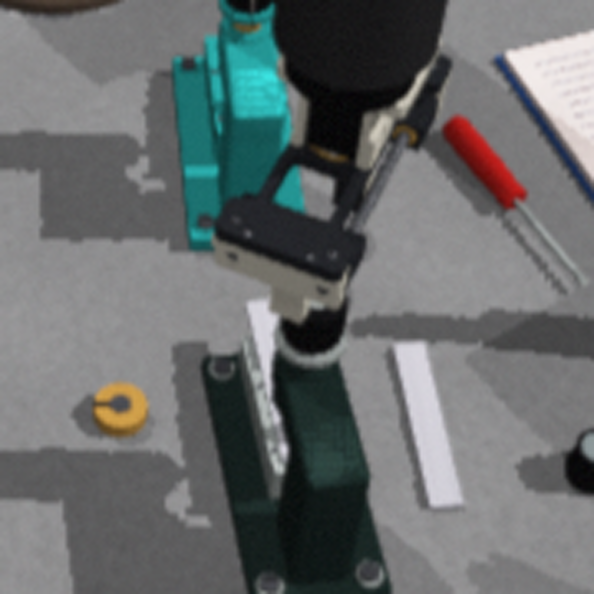

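View pics/side5.png

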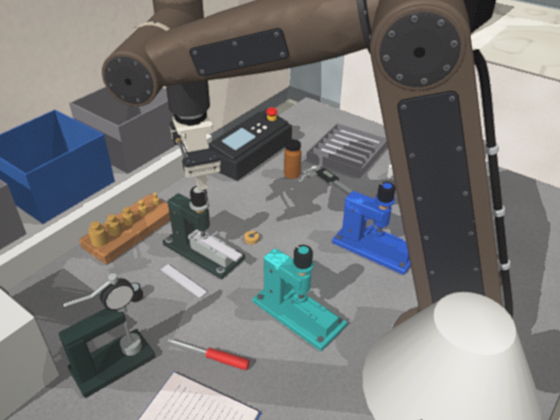

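Run:
```python
from h import *
p,d,c=load('wrist5')
cv2.imwrite('pics/w5z.png',cv2.resize(p[175:270,235:325],None,fx=6,fy=6,interpolation=cv2.INTER_CUBIC)[:,:,::-1])
print(wray(c,280,234,.2165),c['eye'])
```

```text
[0.64689884 0.10911669 0.2165    ] [0.68774187 0.17130508 0.4164802 ]
```

View pics/w5z.png

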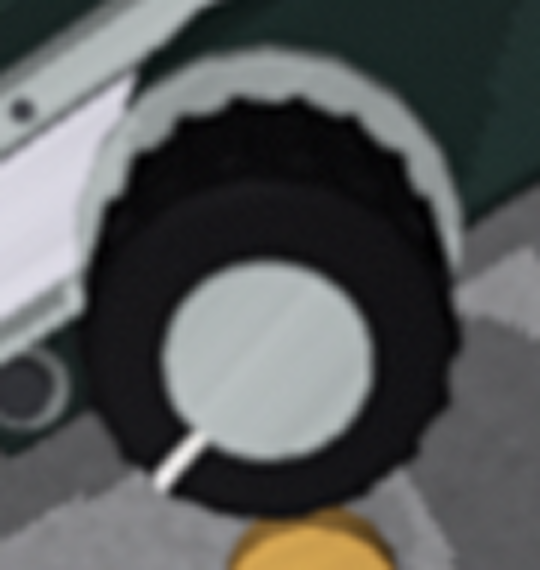

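>>> arm_command --targets '[[[0,0,0],[0.5,0,-35],0],[[0,0,0],[0,0,-25],0],[[0,0,0],[0,0,-12],0],[[0,0,0],[0,0,0],0]]'

```text
t: 9.5
eef_pos: [0.6463, 0.1088, 0.3638]
ee_rot: [-3.141, 0.002, 0.99]
force: [0.1, -0.4, 0.5]
width: 0.0879
```

>>> arm_command --targets '[[[0,0,0],[0.4,0,-2],0.3],[[0,0,0],[0,0,0],0.6],[[0,0,0],[0,0,0],0.6],[[0,0,0],[0,0,0],1],[[0,0,0],[0,0,0],1],[[0,0,0],[0,0,0],1],[[0,0,0],[0,0,0],1]]' --squeeze 50

```text
t: 10.2
eef_pos: [0.6468, 0.1089, 0.3628]
ee_rot: [-3.141, -0.0, 0.991]
force: [-2.5, 1.4, 2.5]
width: 0.0401
```

Run:
```python
from h import *
s=get_state();print(s['q'],s['eef_pos'],s['ee_rot'],s['width'],s['force'],s['moment'])
```

```text
[ 4.63478311e-01  3.55037611e-01 -9.12046531e-02 -3.15070664e-04
 -1.12467246e+00  2.09867535e+00] [0.64682838 0.10892009 0.36280481] [-3.14128748e+00 -4.08645355e-05  9.91221363e-01] 0.040123195870530495 [-2.4570206   1.42732364  2.50929482] [0.36709838 0.86046007 0.0038812 ]
```

>>> arm_command --targets '[[[0,0,-0.1],[0,0,-0.08],1],[[0,0,-0.1],[0,0,-0.08],1],[[0,0,-0.1],[0,0,-0.08],1],[[0,0,-0.1],[0,0,-0.08],1],[[0,0,-0.1],[0,0,-0.08],1]]'

```text
t: 10.7
eef_pos: [0.6467, 0.1091, 0.3625]
ee_rot: [-3.141, 0.0, 0.488]
force: [-2.0, 2.0, 1.2]
width: 0.0401
```

```bash
cat > st.py <<'E'
from h import *
s=get_state();print(s['q'][5].round(4),s['eef_pos'].round(4),s['ee_rot'].round(4),s['width'].round(4),s['force'].round(2),s['moment'].round(3))
E
python3 st.py
```

```text
Traceback (most recent call last):
  File "st.py", line 2, in <module>
    s=get_state();print(s['q'][5].round(4),s['eef_pos'].round(4),s['ee_rot'].round(4),s['width'].round(4),s['force'].round(2),s['moment'].round(3))
                                                                                      ^^^^^^^^^^^^^^^^
AttributeError: 'float' object has no attribute 'round'
```

```bash
sed -i "s/s\['width'\].round(4)/s['width']/" st.py
python3 st.py
python3 - <<'E'
from h import *
for n in ['scene','wrist']: p,d,c=snap(n,n+'6')
cv2.imwrite('pics/w6z.png',cv2.resize(load('wrist6')[0][210:400,180:380],None,fx=4,fy=3,interpolation=cv2.INTER_CUBIC)[:,:,::-1])
cv2.imwrite('pics/c6z.png',cv2.resize(load('scene6')[0][200:290,300:390],None,fx=6,fy=6,interpolation=cv2.INTER_CUBIC)[:,:,::-1])
E
```

```text
1.5949 [0.6467 0.1091 0.3625] [-3.1411e+00  3.0000e-04  4.8760e-01] 0.0401211876294418 [-1.99  2.01  1.2 ] [0.641 1.294 0.259]
```

View pics/w6z.png

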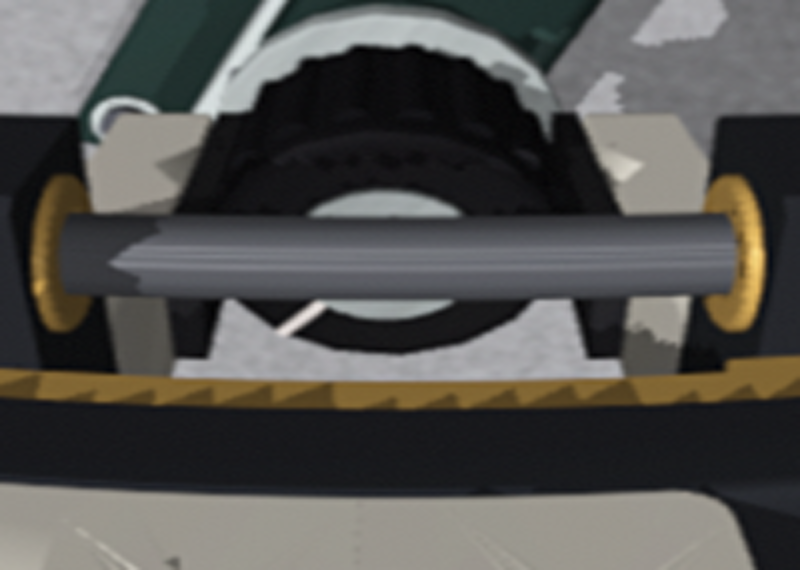

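View pics/c6z.png

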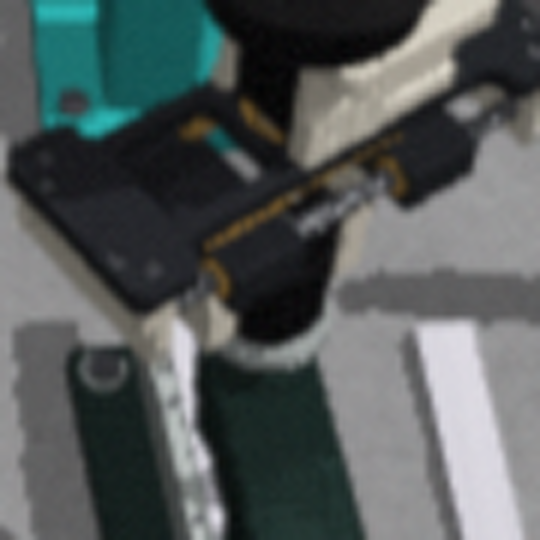

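>>> arm_command --targets '[[[0,0,-0.1],[0,0,-0.08],1],[[0,0,-0.1],[0,0,-0.08],1],[[0,0,-0.1],[0,0,-0.08],1],[[0,0,-0.1],[0,0,-0.08],1],[[0,0,-0.1],[0,0,-0.08],1],[[0,0,-0.1],[0,0,-0.08],1]]'

```text
t: 11.4
eef_pos: [0.6467, 0.1092, 0.3619]
ee_rot: [-3.141, 0.0, -0.109]
force: [-2.6, 3.4, 2.3]
width: 0.0399
```

```bash
python3 st.py
```

```text
0.9981 [0.6467 0.1092 0.3619] [-3.1412e+00  5.0000e-04 -1.0910e-01] 0.03985434173905818 [-2.65  3.35  2.26] [0.961 1.534 0.281]
```

>>> arm_command --targets '[[[0,0,-0.1],[0,0,-0.08],1],[[0,0,-0.1],[0,0,-0.08],1]]'

```text
t: 11.6
eef_pos: [0.6467, 0.1092, 0.3618]
ee_rot: [-3.141, 0.001, -0.309]
force: [-2.8, 4.2, 2.8]
width: 0.0404
```

```bash
python3 st.py
```

```text
0.7981 [0.6467 0.1092 0.3618] [-3.1413e+00  6.0000e-04 -3.0910e-01] 0.04035321260425441 [-2.78  4.24  2.83] [1.016 1.625 0.238]
```

>>> arm_command --targets '[[[0,0,-0.1],[0,0,-0.08],1],[[0,0,-0.1],[0,0,-0.08],1]]'

```text
t: 11.8
eef_pos: [0.6467, 0.1092, 0.3616]
ee_rot: [-3.141, 0.001, -0.509]
force: [-3.7, 3.2, 4.0]
width: 0.0403
```

```bash
python3 st.py
```

```text
0.5982 [0.6467 0.1092 0.3616] [-3.1414e+00  7.0000e-04 -5.0910e-01] 0.04025318248257994 [-3.7   3.16  4.05] [1.149 1.663 0.262]
```

>>> arm_command --targets '[[[0,0,-0.1],[0,0,-0.06],1],[[0,0,-0.1],[0,0,-0.06],1]]'

```text
t: 12.0
eef_pos: [0.6466, 0.1092, 0.3615]
ee_rot: [3.142, 0.001, -0.709]
force: [-3.7, 2.4, 3.1]
width: 0.0403
```

```bash
python3 st.py
```

```text
0.3982 [0.6466 0.1092 0.3615] [ 3.1416e+00  8.0000e-04 -7.0900e-01] 0.04027325563555986 [-3.66  2.45  3.08] [1.234 1.65  0.31 ]
```

>>> arm_command --targets '[[[0,0,-0.1],[0,0,-0.06],1],[[0,0,-0.1],[0,0,-0.06],1]]'

```text
t: 12.2
eef_pos: [0.6466, 0.1093, 0.3613]
ee_rot: [3.141, 0.001, -0.909]
force: [-3.6, 3.6, 2.9]
width: 0.0405
```

```bash
python3 st.py
```

```text
0.1981 [0.6466 0.1093 0.3613] [ 3.1413e+00  9.0000e-04 -9.0910e-01] 0.04047762652990961 [-3.63  3.6   2.89] [1.355 1.725 0.242]
```

Turned 1.9 rad, torque still the free value; on in the same steps.

>>> arm_command --targets '[[[0,0,-0.1],[0,0,-0.07],1],[[0,0,-0.1],[0,0,-0.07],1]]'

```text
t: 12.4
eef_pos: [0.6466, 0.1093, 0.3612]
ee_rot: [3.141, 0.001, -1.109]
force: [-3.6, 3.5, 3.1]
width: 0.0402
```

```bash
python3 st.py
```

```text
-0.0018 [0.6466 0.1093 0.3612] [ 3.1412e+00  9.0000e-04 -1.1090e+00] 0.0401822630450556 [-3.64  3.51  3.11] [1.444 1.845 0.27 ]
```

>>> arm_command --targets '[[[0,0,-0.1],[0,0,-0.07],1],[[0,0,-0.1],[0,0,-0.07],1]]'

```text
t: 12.6
eef_pos: [0.6465, 0.1094, 0.3611]
ee_rot: [3.141, 0.001, -1.309]
force: [-3.9, 3.9, 3.9]
width: 0.0401
```

```bash
python3 st.py
```

```text
-0.2019 [0.6465 0.1094 0.3611] [ 3.141e+00  1.000e-03 -1.309e+00] 0.04009155962218289 [-3.94  3.87  3.88] [1.705 2.042 0.265]
```

>>> arm_command --targets '[[[0,0,-0.1],[0,0,-0.07],1],[[0,0,-0.1],[0,0,-0.07],1]]'

```text
t: 12.8
eef_pos: [0.6465, 0.1095, 0.361]
ee_rot: [3.141, 0.001, -1.509]
force: [-3.3, 5.7, 4.2]
width: 0.0402
```

```bash
python3 st.py
```

```text
-0.4018 [0.6465 0.1095 0.361 ] [ 3.1411e+00  1.1000e-03 -1.5090e+00] 0.040248140487051595 [-3.34  5.67  4.2 ] [2.361 1.863 0.576]
```

>>> arm_command --targets '[[[0,0,-0.08],[0,0,0],1]]'

```text
t: 12.9
eef_pos: [0.6465, 0.1095, 0.361]
ee_rot: [3.141, 0.001, -1.589]
force: [-3.9, 4.2, 4.7]
width: 0.0401
```

```bash
python3 st.py
```

```text
-0.4815 [0.6465 0.1095 0.361 ] [ 3.1410e+00  1.0000e-03 -1.5886e+00] 0.040126380517497263 [-3.89  4.16  4.69] [1.907 2.137 0.45 ]
```

>>> arm_command --targets '[[[0,0,-0.08],[0,0,0],1]]'

```text
t: 13.0
eef_pos: [0.6465, 0.1096, 0.361]
ee_rot: [3.141, 0.001, -1.668]
force: [-3.4, 4.1, 4.0]
width: 0.0404
```

```bash
python3 st.py
```

```text
-0.5609 [0.6465 0.1096 0.361 ] [ 3.1409e+00  1.0000e-03 -1.6680e+00] 0.04037297570230407 [-3.37  4.14  4.  ] [2.048 2.085 0.311]
```

>>> arm_command --targets '[[[0,0,-0.08],[0,0,0],1]]'

```text
t: 13.1
eef_pos: [0.6466, 0.1096, 0.3611]
ee_rot: [3.141, 0.001, -1.748]
force: [-3.3, 4.7, 4.8]
width: 0.0406
```

```bash
python3 st.py
```

```text
-0.6413 [0.6466 0.1096 0.3611] [ 3.1410e+00  1.3000e-03 -1.7485e+00] 0.04056540786385747 [-3.27  4.71  4.8 ] [ 2.295  2.019 -0.049]
```

>>> arm_command --targets '[[[0,0,-0.06],[0,0,0],1],[[0,0,-0.05],[0,0,0],1]]'

```text
t: 13.3
eef_pos: [0.6466, 0.1096, 0.361]
ee_rot: [3.141, 0.001, -1.858]
force: [-4.0, 5.1, 3.9]
width: 0.0399
```

```bash
python3 st.py
```

```text
-0.7509 [0.6466 0.1096 0.361 ] [ 3.1408e+00  1.5000e-03 -1.8582e+00] 0.039949642710475894 [-4.04  5.13  3.85] [ 2.29   2.017 -0.192]
```

>>> arm_command --targets '[[[0,0,-0.04],[0,0,0],1],[[0,0,0],[0,0,0],1]]'

```text
t: 13.5
eef_pos: [0.6466, 0.1096, 0.361]
ee_rot: [3.141, 0.002, -1.897]
force: [-3.6, 3.3, 4.5]
width: 0.0405
```

```bash
python3 st.py
```

```text
-0.7898 [0.6466 0.1096 0.361 ] [ 3.1407e+00  1.5000e-03 -1.8972e+00] 0.04051878480166932 [-3.65  3.33  4.54] [ 2.349  2.005 -0.221]
```

>>> arm_command --targets '[[[0,0,0],[0,0,0],0.4],[[0,0,0],[0,0,0],0.3],[[0,0,0],[0,0,0],0],[[0,0,0],[0,0,0],0],[[0,0,0],[0,0,0],0],[[0,0,0],[0,0,25],0],[[0,0,0],[0,0,45],0],[[0,0,0],[0,0,45],0]]' --squeeze 10

```text
t: 14.3
eef_pos: [0.6468, 0.1087, 0.4765]
ee_rot: [3.14, -0.002, -1.899]
force: [1.3, 0.6, 0.4]
width: 0.0871
```

>>> arm_command --targets '[[[0,0,0],[-40,0,0],0],[[0,0,0],[-40,0,0],0],[[0,0,0],[-40,0,0],0],[[0,0,0],[0,0,0],0]]'

```text
t: 14.7
eef_pos: [0.5232, 0.108, 0.4771]
ee_rot: [-3.141, 0.002, -1.898]
force: [0.4, 0.2, 1.2]
width: 0.0879
```

```bash
python3 st.py
python3 - <<'E'
from h import *
for n in ['scene','side','wrist']: p,d,c=snap(n,n+'7')
cv2.imwrite('pics/s7z.png',cv2.resize(load('side7')[0][180:280,155:255],None,fx=6,fy=6,interpolation=cv2.INTER_CUBIC)[:,:,::-1])
cv2.imwrite('pics/c7z.png',cv2.resize(load('scene7')[0][220:300,310:380],None,fx=7,fy=7,interpolation=cv2.INTER_CUBIC)[:,:,::-1])
E
```

```text
-0.8972 [0.5232 0.108  0.4771] [-3.1410e+00  1.8000e-03 -1.8977e+00] 0.08785345139891568 [0.4  0.24 1.22] [ 0.019 -0.095 -0.001]
```

View pics/s7z.png

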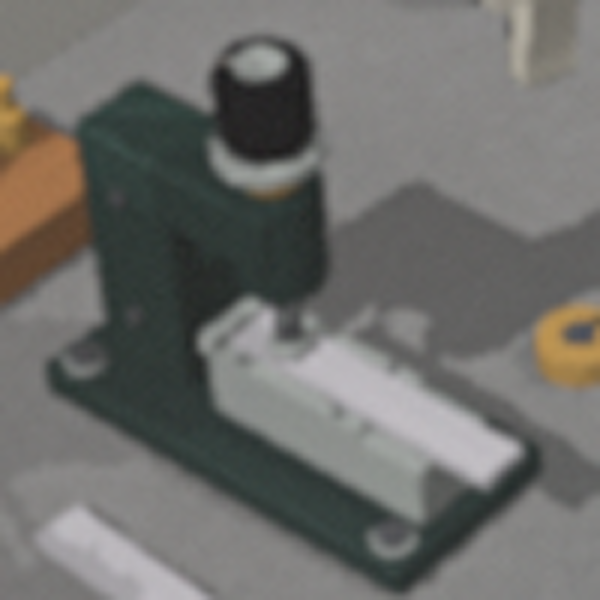

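View pics/c7z.png

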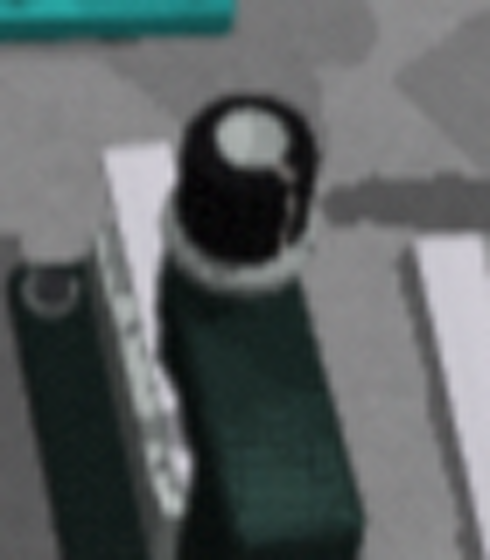

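View pics/wrist7.png

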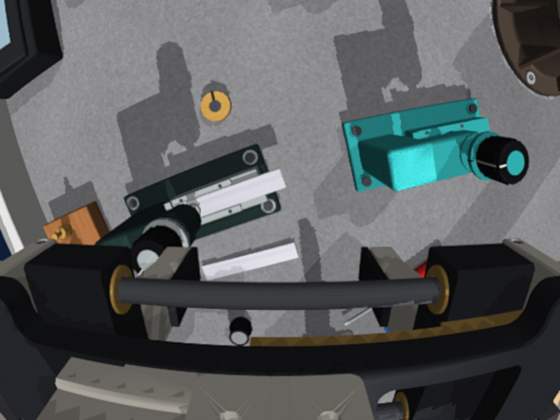

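Run:
```python
from h import *
p,d,c=load('wrist4')
a=wray(c,344.2,140,.2165);b=wray(c,341.3,150.8,.2165); k=np.array([.6465,.1087])
print(a,b,[np.degrees(np.arctan2(*(q[:2]-k)[::-1])) for q in (a,b)])
p,d,c=load('scene7')
for u,v in [(310+288/7,220+172/7),(310+280/7,220+155/7)]:
    q0=pw(c,u,v,1.0); e=c['eye']; w=e+(q0-e)*(.2145-e[2])/(q0-e)[2]; print(w,np.degrees(np.arctan2(*(w[:2]-np.array([.648,.109]))[::-1])))
```

```text
[0.63555118 0.10581551 0.2165    ] [0.62825396 0.10317093 0.2165    ] [np.float64(-165.2406967732314), np.float64(-163.14169937353296)]
[0.66170074 0.11915326 0.2145    ] 36.541195640632864
[0.65489982 0.11807502 0.2145    ] 52.75397221623626
```

>>> arm_command --targets '[[[0,0,-0.05],[35,22,0],0],[[0,0,-0.05],[35,22,0],0],[[0,0,-0.05],[35,22,0],0],[[0,0,-0.05],[35,22,0],0],[[0,0,-0.05],[35,22,0],0],[[0,0,-0.05],[30,20,0],0],[[0,0,0],[0,0,-40],0],[[0,0,0],[0,0,-20],0]]'

```text
t: 15.65
eef_pos: [0.7337, 0.2395, 0.4098]
ee_rot: [3.139, -0.004, -2.2]
force: [-1.0, 0.3, -1.2]
width: 0.0876
```

>>> arm_command --targets '[[[0,0,0],[0,0,0],0],[[0,0,0],[0,0,0],0]]'

```text
t: 15.85
eef_pos: [0.733, 0.2387, 0.4152]
ee_rot: [-3.141, -0.001, -2.199]
force: [0.5, -0.5, 1.4]
width: 0.0877
```

```bash
python3 st.py
python3 - <<'E'
from h import *
p,d,c=snap('wrist','wrist8'); print(c['eye'])
E
```

```text
-1.1949 [0.733  0.2387 0.4152] [-3.1413e+00 -1.5000e-03 -2.1991e+00] 0.08765558981755199 [ 0.5  -0.53  1.37] [ 0.025 -0.01  -0.004]
[0.68891532 0.17736087 0.39799207]
```

View pics/wrist8.png

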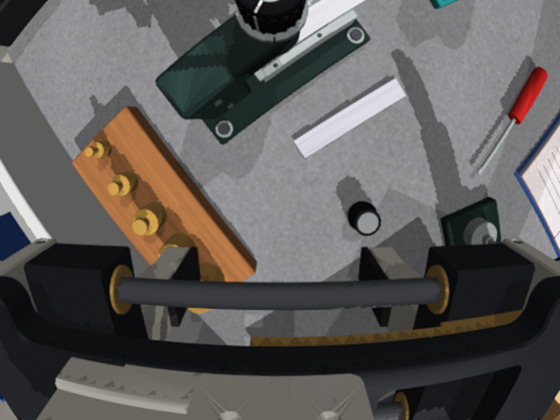

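Run:
```python
from h import *
p,d,c=load('wrist8')
cv2.imwrite('pics/w8z.png',cv2.resize(p[0:60,220:325],None,fx=7.5,fy=7.5,interpolation=cv2.INTER_CUBIC)[:,:,::-1])
```

```text
(no output)
```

View pics/w8z.png

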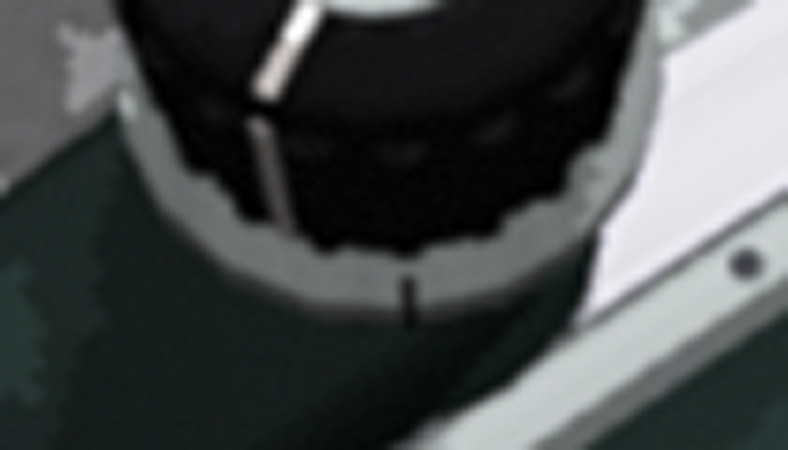

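Run:
```python
from h import *
p,d,c=load('wrist8'); k=np.array([.6467,.1090])
for n,x,y,z in [('knob top',262,85,.2145),('knob foot',285,225,.1745),('collar out',409,305,.1745),('collar in',407,280,.1745)]:
    w=wray(c,220+x/7.5,y/7.5,z); q=w[:2]-k; print(n,w.round(4),np.hypot(*q).round(4),np.degrees(np.arctan2(q[1],q[0])).round(1))
```

```text
knob top [0.6628 0.1182 0.2145] 0.0185 29.8
knob foot [0.6636 0.1181 0.1745] 0.0192 28.2
collar out [0.6593 0.1312 0.1745] 0.0255 60.4
collar in [0.658  0.1291 0.1745] 0.023 60.7
```

```bash
python3 -c "
from station import *
print(job_done())"
```

```text
the job is handed in; nothing more can be done
None
```

The strip is home against the stop, the clutch has clicked once, and the job is handed in at about 16 s of the 69 s allowed. `job_done` gives no verdict, so this rests on my own checks.

- **Strip:** I pushed it in with closed fingers until the force rose to about 14 N along the channel. It had moved about 15 mm. Its outer end was then at x ≈ 0.522 m, against about 0.520–0.524 m expected when home. It had not shifted in the scene image after tightening.
- **Knob:** I gripped it at 50 N and turned it about 2.9 rad clockwise. The torque was about 0.27 N m while free. It rose to about 0.5 N m, fell through zero at the click, and then pulled forward at about −0.2 N m. I stopped there, let go and moved clear.
- **Last check:** In the wrist picture the knob's white line is at 28–30° and the collar's black line at 60–61°. That puts the knob about 31° ahead (15 to 43 allowed), so one click.
- **Odd reading:** One torque reading peaked at 0.58 N m, above the 0.46 N m given for the clutch. The torque also stayed near −0.2 N m until I let go, when I expected about zero. The line angles afterwards still agreed with one click.
- **Not measured directly:** I could not measure the foot's force on the strip; I inferred it from the clutch slipping. I only looked over the other things in the pictures and did not measure them. They appeared unmoved.

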